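# Stand the fallen funnel on the stone

### The arm

A 7-joint arm with a two-finger parallel gripper is mounted at the origin on the work surface. World frame = base frame: x ahead of the robot, y to its left, z up, the work surface at z = 0. Lengths are in m, angles in degrees, forces in N, time in s.
With the tool pointing down it reaches from about 0.375 to 0.925 m from the base axis. Payload 3.1 kg.
Tool frame: the origin (TCP) lies at the centre of the arm's flange, where the gripper is bolted on; the fingertips stand 173 mm ahead of it and the grasp point (between the pads) lies 155 mm ahead of it; z points along the fingers, y is the line along which they close (so a half turn about z gives the same grasp; the last joint's range is limited). The gripper opens to 85 mm and grips with 20 to 120 N. Pads are 22 mm wide; open, the fingers measure 114 mm over their backs; the gripper's body (76 mm by 85 mm) begins 54 mm behind the grasp point. The pads swing forward as they close: fully open they stand 13 mm farther back than shut.
Start: joints at [67.62, 21.939, 2.515, 91.553, -1.026, 66.532, -2.859], TCP at [0.188, -0.622, 0.405] pointing down, gripper open.
Joint ranges: [-149.38, 149.38], [-23.57, 123.04], [-84.95, 90], [0, 143.3], [-89.99, 269.99], [3.08, 112.72], [-163.45, 163.45]. Speed limits (degrees/s): [159.86, 159.86, 180, 180, 180, 180, 180].

### API

Orientations are given as a 3x3 rotation matrix whose columns are the frame's x, y, z axes.
In Python, from cell import * gives the robot as it stands.
- The arm moves only by the tool play_rows, never from a script. Its argument "targets" is one flat list of numbers, 7 for each row, row after row: the shift along the tool's x, y, z in units of 0.05 m (1.0 is 0.05 m), then the turn, a rotation vector about the tool's x, y, z in units of 0.15 rad (1.0 is 0.15 rad), then the closure, from -1 (fully open) to 1 (shut). A call has 1 to 12 rows; each row shifts and turns the commanded pose from where the row before left it, along the tool's axes as they then stand; what a row does not reach is not made up. A row lasts 1/10 s, in which the tool goes at most 50 mm and 8.59 degrees, less where a joint would pass 70% of its speed; a pose out of reach is approached as far as the arm can. A call with a number of a shift or a turn outside -1 to 1 is refused whole. A call with a gripper value outside its range is refused whole. The fingers move at their own pace and stop on an object; "squeeze" is the grip in N (left out, the last holds). Time passes only in rows, so rows that do not move let the fingers close. It gives the time, the measured TCP pose, the force, the opening and the grip force at its end, in the units of the state.
- read_state(): the state, without advancing time (a new reading comes with each control period).
- capture(name): name is "side" or "top"; returns a dict with "color" (420x560x3 uint8, red, green, blue), "mtx" (3x3 intrinsics, pixels), "rvec" (rotation vector, rad) and "tvec" (3), from world to camera coordinates, as OpenCV has them. Camera axes: x right, y down, z forward; pixel columns grow to the right and rows downward; lengths in m; the calibration is good to about 2 mm. A picture is of the moment at which its call begins. There is no depth.
- job_done(): hands the job in; it is judged then, once.
The state is a dict: "time": time; "joints": joint angles; "dq": joint speeds; "effort": joint torques, N m; "eef_pos": TCP position; "orientation": TCP orientation; "ft_force": force on the tool from outside, world axes, zero at the start; "moment": the same for the moment, N m; "width": opening from 0.0 (shut) to 1.0 (fully open); "grip_force": force on a finger pad.
Only numpy, scipy, OpenCV 4.12 (cv2) and the standard library are available. Lean on these libraries where they do the work, as an engineer would, in place of code of your own. Each camera call takes 0.05 s, during which the arm holds its last target. There are 200 camera calls.

### The job

The purple funnel has fallen on its side next to the gas hob. Push it up with the fingertips so that it stands on its wide mouth with the spout pointing up, and push it along the counter until its whole rim rests on the round pale stone inset. Only push it, never pick it up or carry it, and leave the jar, the bowl, the bamboo lid and the pot where they are; finish with the hand clear of everything.

Things in the scene. Friction and masses are not known exactly. Their poses are not given: they have to be found in the camera images.
- funnel: Purple plastic funnel, 90 g, 130 mm tall: rim 124 mm across, 6 mm tall; cone from 120 to 23 mm diameter over the next 44 mm; then the spout. Origin: centre of the mouth plane; z axis runs from the mouth to the spout (up once it stands on its mouth). It starts on its side on rim and spout tip: axis 22.6 degrees from level, origin 57 mm high, top of the rim 115 mm high and 24 mm nearer the spout.
- spout_tip (a point): Centre of the tip (16 mm across) of the funnel's spout, 130 mm from the mouth along the axis. The centre of mass lies 26 mm from the mouth. Counter friction is about 0.6: pushed from the spout side close under the top of the rim, the lying funnel pivots on the lowest point of its rim and drops onto its mouth; pushed lower, it slides.
- stone: Round pale marble inset with a 4 mm brass ring around it, let into the dark walnut counter, 190 mm across, flush with the counter (nothing to catch on). Origin: its centre, at counter height.
- jar: Closed glass jar with a steel cap, 76 mm across, 110 mm tall. Origin: centre of its underside. To be left alone.
- bowl: Stainless bowl, 130 mm across, 55 mm tall. Origin: centre of its underside. To be left alone.
- steamer_lid: Bamboo steamer lid lying flat, 140 mm across, 26 mm thick, with a small loop handle up to 44 mm. Origin: centre of its underside. To be left alone.
- pot: Blue enamel pot with a black side handle, 140 mm across, 80 mm tall, standing on the hob's grate 40 mm above the counter; the handle points to its y and reaches 170 mm from its centre. Origin: centre of its underside. To be left alone.
- hob_edge (a point): Middle of the right-hand edge (the one nearest the work) of the gas hob, at counter height. The hob is fixed, 500 mm in x, and reaches 560 mm to the left (y) from this edge: steel plate 8 mm thick, cast grates up to 40 mm above the counter.
There are look-alikes about, which are no part of the job. Several things look just like the funnel: the one meant starts nearest to the robot's base.

How it is judged (in metres and radians):
On the way:
1. the funnel stands on its mouth, spout up (angle between funnel's own z axis and vertical below 0.12 rad and height (world z) of funnel below 0.008 m), for 0.2 s.
At the end, for the whole second after the job is handed in: The funnel stands at rest on its mouth (axis within 0.08 rad of vertical, mouth within 6 mm of the counter), its centre within 35 mm of the stone's centre, so that its whole rim is on the stone (angle between funnel's own z axis and vertical below 0.08 rad and height (world z) of funnel below 0.006 m and horizontal distance between funnel and stone below 0.035 m and linear speed of funnel below 0.02 m/s); the robot touches nothing.
It fails at once if the funnel is lifted while lying or on edge (height (world z) of funnel above 0.085 m or height (world z) of spout_tip above 0.165 m).
It fails at once if the standing funnel is lifted off the counter (angle between funnel's own z axis and vertical below 0.2 rad and height (world z) of funnel above 0.022 m).
It fails at once if the jar, bowl, bamboo lid or pot is moved more than 15 mm (distance of any of jar, bowl, steamer_lid, pot from where it was at the start of the episode above 0.015 m).
It also fails if it takes over 54 s, if anything falls off the work surface, if the arm or the gripper's body presses on something with over 40 N, if the wrist force passes 120 N, or if a joint passes its speed limit or range.

## Working session

There is one attempt and no reset: what is moved stays moved. The work goes in short steps, Python scripts to look and compute and a tool call to move; the robot and the scene stay as the last step left them, time stands still between calls to the robot, and variables do not carry over. Pictures are saved under pics/ and viewed, at most 10 in all, crops included, and the job is handed in when it is done.

Besides the shell and the picture viewer there is one more tool, called after "Emit:" in YAML: its name, and indented under it one key for each argument. play_rows: Moves the arm, as the interface text tells. Shifts and turns lie within -1 to 1; 1 stands for 0.05 m of shift or 0.15 rad of turn. Its arguments: {"type":"object","properties":{"targets":{"type":"array","items":{"type":"number"}},"squeeze":{"type":"number"}},"required":["targets"]}

```bash
ls; mkdir -p pics; python3 - <<'E'
from cell import *
import cv2,numpy as np
for n in("side","top"):
    c=capture(n); cv2.imwrite(f"pics/{n}0.png",c["color"][:,:,::-1]); print(n,c["mtx"].tolist(),c["rvec"],c["tvec"])
s=read_state();print(s["time"],s["eef_pos"],s["orientation"])
E
```

```text
pics
side [[443.10888464684405, 0.0, 278.90537775367324], [0.0, 443.10888464684405, 209.36287981449067], [0.0, 0.0, 1.0]] [ 0.55643611  2.52329112 -1.34539755] [ 0.53408751 -0.06531352  1.70281974]
top [[415.0674990222905, 0.0, 281.70380149002796], [0.0, 415.0674990222905, 211.8937722088565], [0.0, 0.0, 1.0]] [ 2.18410523 -2.22829753  0.0786699 ] [0.00401727 0.56940896 1.45400827]
0.1 [ 0.18750056 -0.62190796  0.40341932] [[ 9.57414754e-01  2.88715096e-01 -7.63326108e-04]
 [ 2.88716094e-01 -9.57412100e-01  2.25550319e-03]
 [-7.96198345e-05 -2.37983656e-03 -9.99997165e-01]]
```

View pics/top0.png

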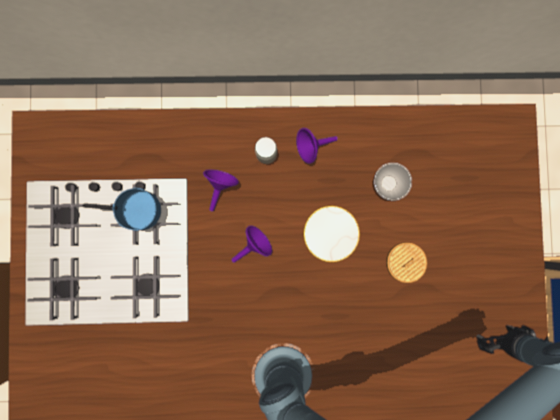

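View pics/side0.png

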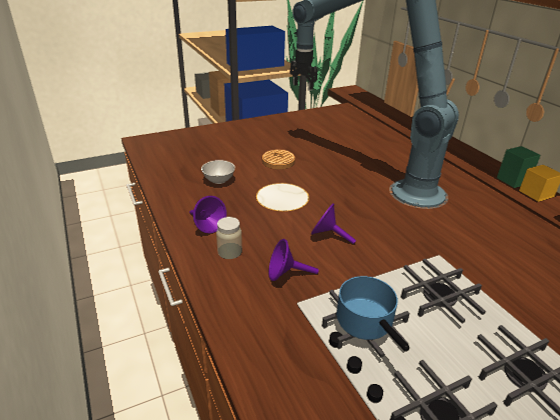

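The top view shows the base at about (283,372). The nearest funnel has its rim near (260,241) and its spout tip near (235,260). The stone is centred at about (331,234). I'll enlarge both views around the funnel.

```bash
cat > h.py <<'E'
import numpy as np,cv2
from cell import *
def ray(c,u,v,z):
    R=cv2.Rodrigues(np.array(c["rvec"]))[0];o=-R.T@np.ravel(c["tvec"])
    d=R.T@np.linalg.inv(c["mtx"])@[u,v,1]; return (o+d*(z-o[2])/d[2])[:2]
def proj(c,P): return cv2.projectPoints(np.array(P,float).reshape(-1,3),np.array(c["rvec"]),np.array(c["tvec"]),c["mtx"],None)[0].reshape(-1,2)
def mask(c):
    h=cv2.cvtColor(c["color"],cv2.COLOR_RGB2HSV); return cv2.inRange(h,(132,90,30),(158,255,255))
def funnel(p,yaw,tilt):
    # verts of solid of revolution; tilt = axis elevation
    z=np.array([np.cos(tilt)*np.cos(yaw),np.cos(tilt)*np.sin(yaw),np.sin(tilt)]);a=np.array([-np.sin(yaw),np.cos(yaw),0]);b=np.cross(z,a)
    t=np.linspace(0,2*np.pi,48,endpoint=False)[:,None]
    return [np.array(p)+z*h+r*(np.cos(t)*a+np.sin(t)*b) for r,h in((.062,0),(.062,.006),(.06,.006),(.0115,.05),(.008,.13))]
def sil(c,p,yaw,tilt,S=4):
    m=np.zeros((420*S,560*S),np.uint8);L=[proj(c,r) for r in funnel(p,yaw,tilt)]
    for A,B in zip(L,L[1:]): cv2.fillConvexPoly(m,cv2.convexHull(np.float32(np.vstack([A,B]))*S+S/2).astype(np.int32),255)
    return cv2.resize(m,(560,420),interpolation=cv2.INTER_AREA)/255.
E
python3 - <<'E'
from h import *
from scipy.optimize import minimize
C={n:capture(n) for n in("top","side")}
pt=ray(C["top"],260,241,.06);print("rim guess",pt,"tip",ray(C["top"],235,260,.01))
obs={}
for n,c in C.items():
    m=mask(c);k,l,s,ce=cv2.connectedComponentsWithStats(m);print(n,[(s[i].tolist(),ce[i].round(1).tolist()) for i in range(1,k) if s[i][4]>50])
    u=proj(c,[*ray(C["top"],252,246,.05),.05])[0]
    i=min([i for i in range(1,k) if s[i][4]>50],key=lambda i:np.hypot(*(ce[i]-u)));obs[n]=(l==i)*1.
T=np.radians(22.6)
f=lambda x:sum(np.abs(sil(C[n],[x[0],x[1],.057],x[2],T)-obs[n]).sum() for n in C)
d=ray(C["top"],235,260,.01)-pt
r=min((minimize(f,[*(pt+o),np.arctan2(d[1],d[0])],method="Nelder-Mead",options=dict(initial_simplex=np.array([*pt,np.arctan2(d[1],d[0])])+np.array([[0,0,0],[.02,0,0],[0,.02,0],[0,0,.2]]))) for o in([0,0],)),key=lambda r:r.fun)
print("funnel",r.x,np.degrees(r.x[2]),r.fun,[o.sum() for o in obs.values()])
# stone: pale blob
c=C["top"];h=cv2.cvtColor(c["color"],cv2.COLOR_RGB2HSV)
for n,c in C.items():
    m=(c["color"].min(2)>150).astype(np.uint8);k,l,s,ce=cv2.connectedComponentsWithStats(m)
    for i in range(1,k):
        if s[i][4]>300: print(n,s[i].tolist(),ce[i].round(1),ray(c,*ce[i],0).round(3))
for n,u,v,z in(("jar",265,146,.11),("bowl",393,182,.05),("lid",407,263,.026),("pot",137,210,.12),("base",283,372,0)): print(n,ray(C["top"],u,v,z).round(3))
a=cv2.resize(C["top"]["color"][180:300,180:380],(800,480));cv2.imwrite("pics/c.png",a[:,:,::-1])
E
```

```text
rim guess [0.46913986 0.06969119] tip [0.40332885 0.16035905]
top [([296, 128, 41, 36, 691], [309.8, 144.5]), ([203, 170, 36, 41, 590], [219.0, 183.3]), ([232, 226, 40, 36, 642], [254.7, 243.5])]
side [([190, 196, 37, 37, 929], [208.2, 213.4]), ([312, 204, 44, 40, 508], [331.0, 224.8]), ([269, 239, 50, 42, 843], [284.8, 261.6])]
funnel [0.47375527 0.07233894 2.21569443] 126.94993950936255 755.8117647058823 [np.float64(642.0), np.float64(508.0)]
top [0, 93, 560, 169, 10739] [306.4 134.2] [ 0.849 -0.103]
top [256, 137, 20, 21, 320] [265.4 147. ] [0.805 0.046]
top [379, 171, 24, 24, 444] [390.2 182.7] [ 0.668 -0.401]
top [26, 179, 162, 146, 15905] [106.7 255.3] [0.429 0.612]
top [305, 207, 54, 54, 2273] [331.2 233.5] [ 0.489 -0.183]
side [8, 0, 177, 163, 21927] [100.1  70.8] [ 0.907 -2.061]
side [178, 0, 50, 33, 1510] [202.7  15.2] [-0.299 -3.685]
side [237, 0, 52, 60, 1373] [263.4  15.4] [-0.89  -3.475]
side [332, 0, 33, 88, 858] [350.3  58.8] [-0.815 -1.716]
side [331, 2, 30, 60, 640] [342.   25.1] [-1.416 -2.781]
side [314, 14, 16, 48, 380] [320.2  34.8] [-1.001 -2.484]
side [182, 41, 36, 47, 664] [194.   64.7] [ 0.299 -1.978]
side [271, 78, 27, 34, 317] [287.3  93. ] [-0.042 -1.212]
side [60, 164, 139, 256, 16240] [127.  301.3] [1.109 0.132]
side [257, 184, 51, 27, 1064] [282.1 196.6] [ 0.492 -0.181]
side [373, 268, 180, 152, 10725] [458.3 350.4] [0.408 0.63 ]
side [297, 292, 113, 128, 3226] [356.2 360.6] [0.652 0.55 ]
side [535, 346, 25, 24, 315] [549.3 357.3] [0.22  0.738]
jar [0.785 0.046]
bowl [ 0.664 -0.396]
lid [ 0.381 -0.443]
pot [0.579 0.466]
base [ 0.008 -0.001]
```

View pics/c.png

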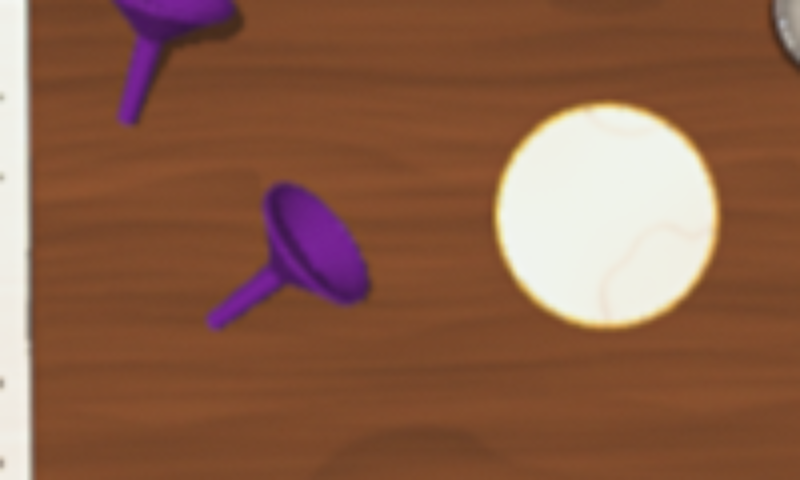

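Sign error on my side: the spout slopes down, so the axis elevation is -22.6°. Refitting.

```bash
cat > fit.py <<'E'
from h import *
from scipy.optimize import minimize
def comps(C,P):
    o={}
    for n,c in C.items():
        k,l,s,ce=cv2.connectedComponentsWithStats(mask(c));u=proj(c,P)[0]
        i=min([i for i in range(1,k) if s[i][4]>50],key=lambda i:np.hypot(*(ce[i]-u)));o[n]=(l==i)*1.
    return o
def fit(C,x0,z,T):
    o=comps(C,[x0[0],x0[1],.03]);x0=np.array(x0)
    f=lambda x:sum(np.abs(sil(C[n],[x[0],x[1],z],x[2],T)-o[n]).sum() for n in C)
    D=[[0,0,0],[.02,0,0],[0,.02,0],[0,0,.3]]
    r=minimize(f,x0,method="Nelder-Mead",options=dict(initial_simplex=x0+D))
    r=minimize(f,r.x,method="Nelder-Mead",options=dict(initial_simplex=r.x-np.array(D)/2))
    return r.x,r.fun
E
python3 - <<'E'
from fit import *
C={n:capture(n) for n in("top","side")}
x,f=fit(C,[.46,.08,2.2],.057,-np.radians(22.6))
d=np.array([np.cos(x[2]),np.sin(x[2])])
print("funnel",x,np.degrees(x[2]),f,"rimtop",x[:2]+.024*d,"tip",x[:2]+.12*d,"standing",x[:2]-.024*d+0.062*d*-1+0.0)
st=np.array([.4905,-.182]);v=st-x[:2];print("to stone dir",np.degrees(np.arctan2(v[1],v[0])),np.hypot(*v),"push dir",np.degrees(np.arctan2(-d[1],-d[0])))
E
```

```text
funnel [0.47404346 0.07124063 2.20390048] 126.27419621445154 118.90980392156862 rimtop [0.45984386 0.0905893 ] tip [0.40304544 0.167984  ] standing [0.52492538 0.00190787]
to stone dir -86.28193029301154 0.25377476717301006 push dir -53.72580378554848
```

Emit:
play_rows:
  targets: [0.76,-0.52,0,0,0,0,1,0.76,-0.52,0,0,0,0,1,0.76,-0.52,0,0,0,0,1,0.76,-0.52,0,0,0,0,1,0.76,-0.52,0,0,0,0,1,0.76,-0.52,0,0,0,0,1,0.76,-0.52,0,0,0,0,1,0.76,-0.52,0,0,0,0,1,0.76,-0.52,0,0,0,0,1]
  squeeze: 20

```text
time: 1.2
eef_pos: [0.4483, -0.298, 0.405]
orientation: [[0.957, 0.288, 0.001], [0.288, -0.957, -0.001], [0.0, 0.001, -1.0]]
ft_force: [1.0, -0.9, 0.8]
width: -0.004
grip_force: 0.0
```

Emit:
play_rows:
  targets: [0.2,-0.86,0,0,0,0,1,0.2,-0.86,0,0,0,0,1,0.2,-0.86,0,0,0,0,1,0.2,-0.86,0,0,0,0,1,0.2,-0.86,0,0,0,0,1,0.2,-0.86,0,0,0,0,1,0.2,-0.86,0,0,0,0,1,0.2,-0.86,0,0,0,0,1,0.2,-0.86,0,0,0,0,1,0.2,-0.86,0,0,0,0,1]

```text
time: 2.2
eef_pos: [0.4186, 0.1426, 0.4051]
orientation: [[0.958, 0.288, 0.001], [0.288, -0.958, -0.0], [0.001, 0.001, -1.0]]
ft_force: [0.9, -0.0, 0.1]
width: -0.0
grip_force: 0.0
```

Emit:
play_rows:
  targets: [0,0,0,0,0,-1,1,0,0,0,0,0,-1,1,0,0,0,0,0,-1,1,0,0,0,0,0,-1,1,0,0,0,0,0,-1,1,0,0,0,0,0,-1,1,0,0,0,0,0,-1,1,0,0,0,0,0,-1,1,0,0,0,0,0,-1,1,0,0,0,0,0,-1,1,0,0,0,0,0,-1,1,0,0,0,0,0,-1,1]

```text
time: 3.4
eef_pos: [0.4191, 0.141, 0.4048]
orientation: [[-0.504, 0.864, 0.0], [0.864, 0.504, -0.0], [-0.0, 0.0, -1.0]]
ft_force: [-0.3, -1.0, 0.4]
width: -0.003
grip_force: 0.0
```

Emit:
play_rows:
  targets: [0,0,0.5,0,0,-0.74,1,0,0,0.5,0,0,0,1,0,0,0,0,0,0,1]

```text
time: 3.7
eef_pos: [0.4174, 0.1401, 0.3519]
orientation: [[-0.592, 0.806, -0.007], [0.806, 0.592, -0.002], [0.003, -0.007, -1.0]]
ft_force: [-0.1, -0.4, 0.3]
width: -0.004
grip_force: 0.0
```

```bash
python3 - <<'E'
from h import *
s=read_state();p=np.array(s["eef_pos"]);R=np.array(s["orientation"]);print(s["time"],p,R.round(4).tolist(),s["width"],np.round(s["joints"],1),s["ft_force"])
c=capture("side");u=proj(c,[p+R@[0,0,a] for a in(.155,.16,.173,.186)]);print(u)
x0,y0=int(u[2][0])-50,int(u[2][1])-40
a=cv2.resize(c["color"][y0:y0+90,x0:x0+120],(800,600),interpolation=cv2.INTER_CUBIC)
for q in u: cv2.circle(a,tuple(int(v) for v in (q-[x0,y0]+.5)*800/120),4,(255,0,0),-1)
cv2.imwrite("pics/d.png",a[:,:,::-1])
E
```

```text
3.7 [0.41743972 0.14008099 0.35187397] [[-0.5916, 0.8062, -0.0069], [0.8062, 0.5916, -0.0016], [0.0028, -0.0065, -1.0]] -0.003699570912641497 [ 14.    5.2 -38.9 120.5   3.8  55.9   9.3] [-0.10293586 -0.36890486  0.30986495]
[[352.94229046 187.47586083]
 [352.76100739 188.89641119]
 [352.29318212 192.56233193]
 [351.83036317 196.18902272]]
```

View pics/d.png

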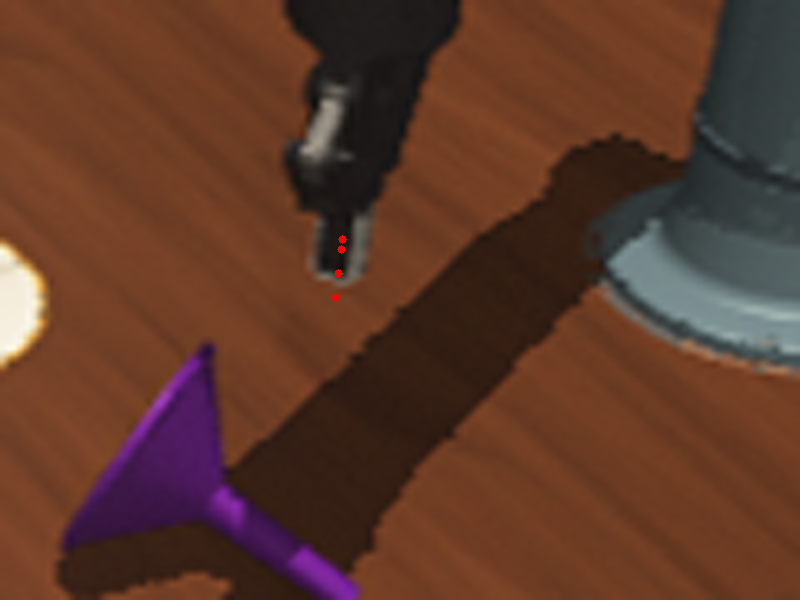

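The fingertip length of 173 mm (shut) checks out: the dot falls on the tips at (338,273) of the crop. The funnel lies below left, with its rim top near (208,348). Descending to tip height 0.103 and centring sideways.

Emit:
play_rows:
  targets: [0,0.1,0.5,0,0,0,1,0,0,0.5,0,0,0,1,0,0,0.5,0,0,0,1,0,0,0,0,0,0,1,0,0,0,0,0,0,1]

```text
time: 4.25
eef_pos: [0.4238, 0.1442, 0.2808]
orientation: [[-0.591, 0.806, 0.001], [0.806, 0.591, 0.0], [-0.0, 0.001, -1.0]]
ft_force: [0.5, -0.9, 0.2]
width: 0.001
grip_force: 0.0
```

Emit:
play_rows:
  targets: [-0.3,-0.05,0.08,0,0,0,1,-0.3,0,0,0,0,0,1,-0.2,0,0,0,0,0,1,-0.15,0,0,0,0,0,1,-0.15,0,0,0,0,0,1,-0.15,0,-0.02,0,0,0,1,-0.15,0,-0.03,0,0,0,1,-0.15,0,-0.03,0,0,0,1,0,0,0,0,0,0,1]

```text
time: 5.15
eef_pos: [0.4679, 0.0789, 0.2801]
orientation: [[-0.59, 0.807, 0.001], [0.807, 0.59, -0.0], [-0.001, 0.001, -1.0]]
ft_force: [-0.1, 1.2, 3.6]
width: 0.002
grip_force: 1.2
```

```bash
cat > fit4.py <<'E'
from fit import *
def fit4(x0):
    C={n:capture(n) for n in("top","side")}
    o=comps(C,[x0[0],x0[1],.05]);x0=np.array(x0)
    f=lambda x:sum(np.abs(sil(C[n],[x[0],x[1],.062*np.cos(x[3])],x[2],x[3])-o[n]).sum() for n in C)
    r=type('',(),{})();r.x=x0
    for k in(1,-.5,.3): r=minimize(f,r.x,method="Nelder-Mead",options=dict(initial_simplex=r.x+k*np.array([[0]*4,[.02,0,0,0],[0,.02,0,0],[0,0,.2,0],[0,0,0,.3]])))
    x=r.x;d=np.array([np.cos(x[2]),np.sin(x[2])]);print("origin",x[:2],"yaw,elev",np.degrees(x[2:]),"cost",r.fun,"pivot",x[:2]+.062*np.sin(x[3])*d)
    return x
E
python3 - <<'E'
from fit4 import *
s=read_state();print(s["time"],s["eef_pos"],s["ft_force"])
fit4([.475,.07,2.2,-.2])
E
```

```text
5.15 [0.46793129 0.0789059  0.28007068] [-0.05237871  1.15494109  3.63872385]
origin [0.49069096 0.06137215] yaw,elev [129.54144541  -5.02270611] cost 1223.8392156862747 pivot [0.49414671 0.05718617]
```

Emit:
play_rows:
  targets: [-0.15,0,-0.04,0,0,0,1,-0.15,0,-0.03,0,0,0,1,-0.15,0,0,0,0,0,1,-0.15,0,0,0,0,0,1,0,0,0,0,0,0,1]

```text
time: 5.75
eef_pos: [0.4855, 0.0542, 0.2831]
orientation: [[-0.59, 0.808, 0.0], [0.808, 0.59, -0.0], [-0.001, 0.0, -1.0]]
ft_force: [-0.5, 0.1, 2.2]
width: -0.0
grip_force: 0.7
```

```bash
python3 - <<'E'
from fit4 import *
x=fit4([.49,.06,2.2,.1])
c=capture("side");u=proj(c,[*x[:2],.06])[0].astype(int)
cv2.imwrite("pics/e.png",cv2.resize(c["color"][u[1]-50:u[1]+40,u[0]-60:u[0]+60],(800,600))[:,:,::-1])
E
```

```text
origin [0.50083511 0.04818827] yaw,elev [131.56574638   7.44480858] cost 594.1803921568627 pivot [0.49550511 0.05419883]
```

View pics/e.png

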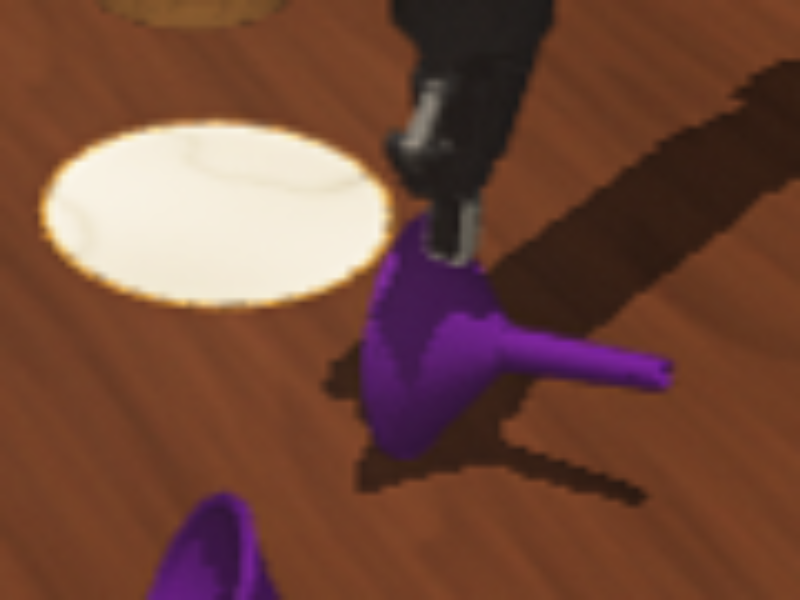

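The funnel is pivoting as intended: spout about level at (660,375), finger on the cone just under the rim at (455,255). Now past the tipping point, then straight up.

Emit:
play_rows:
  targets: [-0.15,0,-0.03,0,0,0,1,-0.15,0,-0.02,0,0,0,1,-0.15,0,0,0,0,0,1,-0.15,0,0,0,0,0,1,-0.2,0,0,0,0,0,1,-0.4,0,-0.5,0,0,0,1,-0.2,0,-0.9,0,0,0,1,0,0,-0.9,0,0,0,1,0,0,-0.5,0,0,0,1,0,0,0,0,0,0,1,0,0,0,0,0,0,1]

```text
time: 7.0
eef_pos: [0.5263, -0.0012, 0.426]
orientation: [[-0.591, 0.807, 0.001], [0.807, 0.591, -0.0], [-0.001, 0.001, -1.0]]
ft_force: [-0.4, -0.6, -1.0]
width: -0.006
grip_force: 0.0
```

```bash
python3 - <<'E'
from fit4 import *
x=fit4([.52,.01,2.2,1.5])
c=capture("side");u=proj(c,[*x[:2],.06])[0].astype(int)
cv2.imwrite("pics/f.png",cv2.resize(c["color"][u[1]-50:u[1]+40,u[0]-60:u[0]+60],(800,600))[:,:,::-1])
E
```

```text
origin [ 0.5255949 -0.0010657] yaw,elev [126.31963271  90.97400577] cost 1617.741176470588 pivot [0.48887826 0.04888206]
```

View pics/f.png

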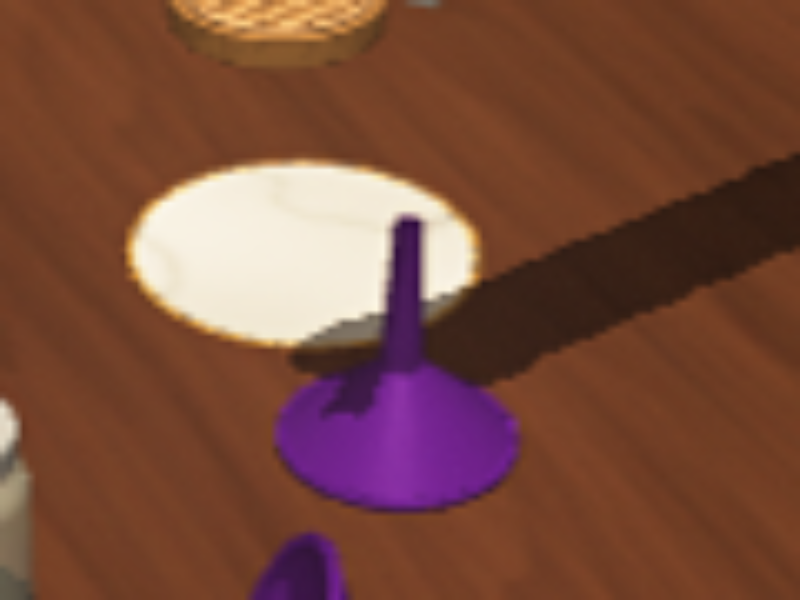

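Standing on its mouth: rim at (400,435), spout up at (408,215) in the crop, centre about (0.525, 0.000). Next I go round behind it, turn, and part the fingers for a two-point push.

Emit:
play_rows:
  targets: [0.43,0.46,0,0,0,0,-0.2,0.43,0.46,0,0,0,0,-0.2,0.43,0.46,0,0,0,0,-0.2,0,0,0,0,0,1,-0.2,0,0,0,0,0,1,-0.2,0,0,0,0,0,1,-0.2,0,0,0,0,0,1,-0.2,0,0,0,0,0,1,-0.2,0,0,0,0,0,0.5,-0.2,0,0,0,0,0,0,-0.2]

```text
time: 8.15
eef_pos: [0.5432, 0.0921, 0.4238]
orientation: [[0.19, 0.982, -0.003], [0.982, -0.19, -0.0], [-0.001, -0.003, -1.0]]
ft_force: [-0.5, 0.6, 0.4]
width: 0.601
grip_force: 0.0
```

```bash
python3 - <<'E'
from fit import *
s=read_state();p=np.array(s["eef_pos"]);print(s["time"],p,s["orientation"],s["width"])
C={"side":capture("side")}
C2={**C,"top":capture("top")}
print(fit(C,[.525,0,0],0,np.pi/2),fit(C2,[.525,0,0],0,np.pi/2))
E
```

```text
8.15 [0.54316004 0.09207285 0.42383511] [[ 1.90192711e-01  9.81740795e-01 -3.42701160e-03]
 [ 9.81746235e-01 -1.90195114e-01 -3.86521582e-04]
 [-1.03126487e-03 -3.29094215e-03 -9.99994053e-01]] 0.6006364055428096
(array([5.28468983e-01, 1.33682377e-04, 2.39259064e-02]), np.float64(74.87450980392157)) (array([ 5.27269665e-01, -4.36761949e-04,  8.38864309e-02]), np.float64(178.32549019607842))
```

Emit:
play_rows:
  targets: [0,0,0.9,0,0,0,-0.2,0,0,0.9,0,0,0,-0.2,0,0,0.9,0,0,0,-0.2,0,0,0.9,0,0,0,-0.2,0,0,0.7,0,0,0,-0.2,0,0,0.4,0,0,0,-0.2,0,0,0.2,0,0,0,-0.2,0,0,0.1,0,0,0,-0.2,0,0,0,0,0,0,-0.2]

```text
time: 9.15
eef_pos: [0.5439, 0.0923, 0.1758]
orientation: [[0.19, 0.982, 0.0], [0.982, -0.19, 0.0], [0.0, 0.0, -1.0]]
ft_force: [-0.1, -0.1, 0.0]
width: 0.598
grip_force: 0.0
```

```bash
python3 - <<'E'
from h import *
s=read_state();p=np.array(s["eef_pos"]);R=np.array(s["orientation"]);print(p,s["ft_force"],R[:,2])
c=capture("side");u=proj(c,[p[0],p[1],.03])[0].astype(int)
a=cv2.resize(c["color"][u[1]-50:u[1]+40,u[0]-60:u[0]+60],(800,600),interpolation=cv2.INTER_CUBIC)
cv2.imwrite("pics/g.png",a[:,:,::-1])
E
```

```text
[0.54388151 0.09229603 0.17578419] [-0.06669867 -0.1199347   0.03389864] [ 1.80286201e-04  2.52930466e-04 -9.99999952e-01]
```

View pics/g.png

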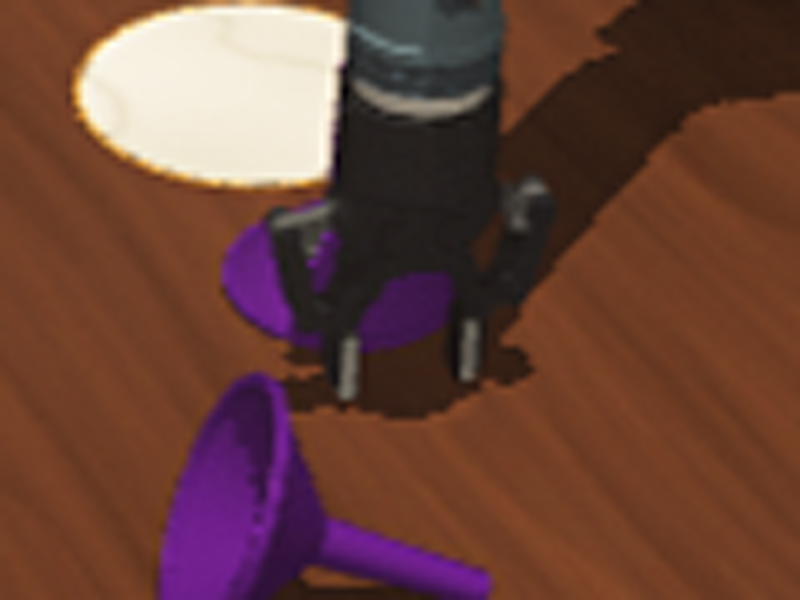

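The fingers, tips at (345,395) and (468,375), straddle the line behind the rim, free of the counter. Now pushing.

Emit:
play_rows:
  targets: [-0.1,0,0.02,0,0,0,-0.2,-0.2,0,0,0,0,0,-0.2,-0.2,0,0,0,0,0,-0.2,-0.2,0,0,0,0,0,-0.2,-0.2,0,0,0,0,0,-0.2,-0.2,0,0,0,0,0,-0.2,-0.2,0,0,0,0,0,-0.2,-0.2,0,0,0,0,0,-0.2,-0.2,0,0,0,0,0,-0.2,-0.2,0,0,0,0,0,-0.2,0,0,0,0,0,0,-0.2]

```text
time: 10.3
eef_pos: [0.5255, -0.003, 0.1748]
orientation: [[0.193, 0.981, -0.0], [0.981, -0.193, -0.001], [-0.001, 0.0, -1.0]]
ft_force: [0.2, 0.9, 2.8]
width: 0.598
grip_force: 0.7
```

```bash
cat > m.py <<'E'
from fit import *
s=read_state();p=np.array(s["eef_pos"]);R=np.array(s["orientation"]);print(s["time"],p,s["ft_force"])
C={n:capture(n) for n in("top","side")};g=p[:2]-.068*R[:2,0]
for D in({"side":C["side"]},C):
    x,f=fit(D,[*g,0],0,np.pi/2);v=np.array([.4905,-.182])-x[:2];print(x[:2],f,"to stone",v,"tool x,y",v@R[:2,0],v@R[:2,1],"gap",(p[:2]-x[:2])@R[:2,0])
E
python3 m.py
```

```text
10.3 [ 0.52547439 -0.00298632  0.17482646] [0.24240963 0.85851065 2.80651589]
[ 0.50778619 -0.06689921] 543.8313725490195 to stone [-0.01728619 -0.11510079] tool x,y -0.11627240965386887 0.005263986442549804 gap 0.06612548442242874
[ 0.51418483 -0.06725366] 1189.3647058823528 to stone [-0.02368483 -0.11474634] tool x,y -0.11716015326113904 -0.0010826683753929166 gap 0.06523774081515855
```

Emit:
play_rows:
  targets: [-0.2,0,0,0,0,0,-0.2,-0.2,0,0,0,0,0,-0.2,-0.2,0,0,0,0,0,-0.2,-0.2,0,0,0,0,0,-0.2,-0.2,0,0,0,0,0,-0.2,-0.2,0,0,0,0,0,-0.2,-0.2,0,0,0,0,0,-0.2,-0.2,0,0,0,0,0,-0.2,-0.2,0,0,0,0,0,-0.2,-0.2,0,0,0,0,0,-0.2,-0.2,0,0,0,0,0,-0.2,-0.1,0,0,0,0,0,-0.2]

```text
time: 11.6
eef_pos: [0.5032, -0.1155, 0.1746]
orientation: [[0.192, 0.981, -0.0], [0.981, -0.192, -0.001], [-0.001, -0.0, -1.0]]
ft_force: [-0.2, 0.1, 0.2]
width: 0.597
grip_force: 0.3
```

Emit:
play_rows:
  targets: [0,0,0,0,0,0,-0.2,0.2,0,0,0,0,0,-0.2,0.5,0,0,0,0,0,-0.2,0.8,0,0,0,0,0,-0.2,0.6,0,-0.4,0,0,0,-0.2,0.4,0,-0.9,0,0,0,-0.2,0.4,0,-0.9,0,0,0,-0.2,0.4,0,-0.9,0,0,0,-0.2,0,0,-0.5,0,0,0,-0.2,0,0,0,0,0,0,-0.2]

```text
time: 12.6
eef_pos: [0.5367, 0.0516, 0.3599]
orientation: [[0.186, 0.982, 0.01], [0.982, -0.186, 0.001], [0.003, 0.01, -1.0]]
ft_force: [0.5, 0.0, -0.9]
width: 0.6
grip_force: 0.0
```

```bash
sed -i 's/-.068\*/-.225*/' m.py; python3 m.py; python3 - <<'E'
from h import *
c=capture("top");cv2.imwrite("pics/h.png",cv2.resize(c["color"][170:290,240:400],(800,600))[:,:,::-1])
E
```

```text
12.6 [0.53670276 0.05158504 0.35991341] [ 0.46872952  0.01112126 -0.88957382]
[ 0.48789304 -0.18427526] 80.17647058823529 to stone [0.00260696 0.00227526] tool x,y 0.0027209748338693413 0.0021374033717935603 gap 0.24082314228018767
[ 0.48751778 -0.1813403 ] 215.87843137254902 to stone [ 0.00298222 -0.0006597 ] tool x,y -9.273597444695502e-05 0.003052760571705442 gap 0.23800943147187137
```

View pics/h.png

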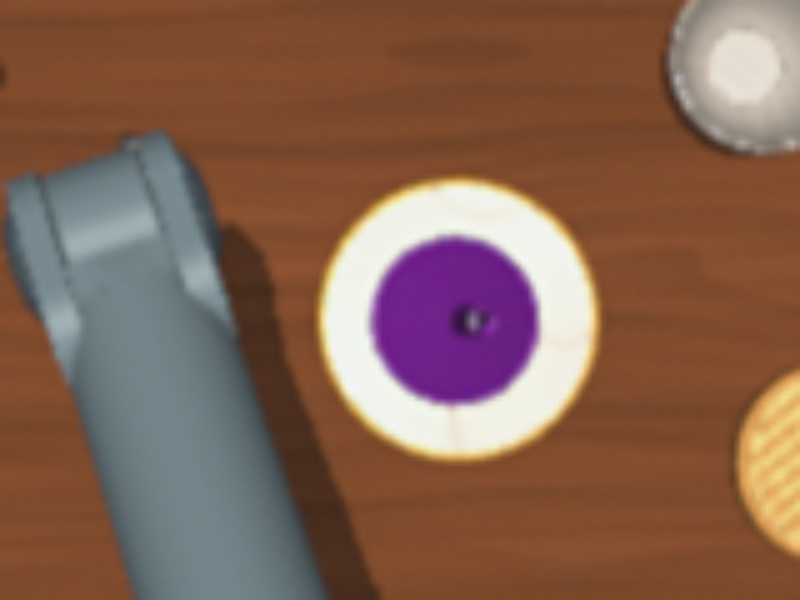

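The picture shows the funnel (455,320) standing centred on the stone (460,320), with the arm clear.

```bash
python3 -c "
from cell import *
print(job_done())"
```

```text
the job is handed in; nothing more can be done
None
```

The funnel was pushed up onto its mouth and along to about 3 mm from the stone's centre by camera fit, the hand is clear of everything, and the job was handed in after about 13 s (no verdict was returned).

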